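# Tare the spring scale with the medium casting flask on it

### The job

Stand the medium one of the three steel casting flasks gently upright in the middle of the scale's pan and let go of it. Then turn the black knob on the dial until the dial's red zero mark lies under the tip of the blue needle, and let go. Leave the small and large flasks where they stand.

Things in the scene. Friction and masses are not known exactly. Their poses are not given: they have to be found in the camera images.
- scale: low green spring scale, 139 x 294 x 41 mm, standing firmly on the bench; origin under its centre, z up, its long side along its own y. The round steel pan stands on it at y = -85 mm, the round white dial at y = +85 mm.
- pan_top (a point): middle of the pan's flat top, a steel disc 100 mm across with a rim about 2 mm high (looks only), 85 mm above the bench when empty. The pan is sprung and sinks straight down about 4.5 mm for every newton on it; its overload stop is at 28 mm and must not be reached (about 6 N): do not press hard on it or drop things on it. The loaded pan turns the needle about 0.12 rad clockwise (seen from above) per mm that it sinks.
- needle_tip (a point): tip of the slim blue needle over the dial, 48 mm from the dial's centre, 55 mm above the bench. The needle turns about the dial's centre with the pan's load, not with the knob.
- zero_mark (a point): the red zero mark, a 13 mm wedge at the rim of the white dial plate (116 mm across, upper face 52 mm above the bench); this point is 48 mm from the dial's centre, 55 mm above the bench, so it lies on the needle's tip when the dial reads zero. The dial has 30 divisions of 12 degrees and turns freely past a full turn either way, with friction (about 0.05 N m), and stays where it is left.
- knob_top (a point): middle of the top of the black knob at the dial's centre, 36 mm across; its straight side reaches from 57 to 87 mm above the bench and this point is its top. It turns about the vertical and drives the dial plate one to one in the same direction, but the drive has worn: up to 0.4 rad of free play has to be taken up first, how much is not known beforehand, and again at every reversal.
- flask_medium: the medium casting flask, an open steel sleeve 44 mm across (a slight bead round its foot) and 56 mm tall, wall 4 mm, standing upright, about 0.18 to 0.28 kg; origin at the centre of its underside, z along its axis.
- flask_small: the small casting flask, same make, 36 mm across and 46 mm tall; origin at the centre of its underside.
- flask_large: the large casting flask, same make, 52 mm across and 66 mm tall; origin at the centre of its underside.
- pan (a joint): how far the pan has sunk (m), 0 when empty
Mind the look-alikes: they are no part of the job. What is shaped like the flask_medium but purple or turquoise is not meant.

How it is judged (in metres and radians):
On the way:
1. the medium flask stands upright on the pan, within 20 mm of its middle, let go (horizontal distance between flask_medium and pan_top below 0.02 m and z of flask_medium in the frame of pan_top between -0.005 and 0.005 m and angle between flask_medium's own z axis and vertical below 0.1 rad and value of joint pan above 0.005 m and contact force between the fingers and flask_medium below 0.1 N), for 0.3 s.
At the end, for the whole second after the job is handed in: The medium flask stands upright and at rest on the pan, its middle within 20 mm of the pan's, and the red zero mark lies under the needle's tip to within 5 mm (half a division) (horizontal distance between needle_tip and zero_mark below 0.005 m and horizontal distance between flask_medium and pan_top below 0.02 m and z of flask_medium in the frame of pan_top between -0.005 and 0.005 m and angle between flask_medium's own z axis and vertical below 0.1 rad and value of joint pan above 0.005 m and linear speed of flask_medium below 0.02 m/s); the robot touches nothing.
It fails at once if the pan pressed or struck down to its overload stop (27 mm or more) (value of joint pan above 0.027 m).
It fails at once if the small or the large flask moved by more than 20 mm (distance of any of flask_small, flask_large from where it was at the start of the episode above 0.02 m).
It also fails if it takes over 54 s, if anything falls off the work surface, if the arm or the gripper's body presses on something with over 40 N, if the wrist force passes 120 N, or if a joint passes its speed limit or range.

### The arm

A 6-joint arm with a two-finger parallel gripper is mounted at the origin on a cart in front of the work surface, level with it; the furniture and walls round the work are solid. World frame = base frame: x ahead of the robot, y to its left, z up, the work surface at z = 0. Lengths are in m, angles in degrees, forces in N, time in s.
With the tool pointing down it reaches from about 0.275 to 0.75 m from the base axis. Payload 10.2 kg.
Tool frame: the origin (TCP) lies midway between the tips of the shut fingers; the grasp point (between the pads) lies 19 mm behind it; z points along the fingers, y is the line along which they close (so a half turn about z gives the same grasp; the last joint's range is limited). The gripper opens to 85 mm and grips with 20 to 120 N. Pads are 22 mm wide; open, the fingers measure 114 mm over their backs; the gripper's body (76 mm by 85 mm) begins 54 mm behind the grasp point. The pads swing forward as they close: fully open they stand 13 mm farther back than shut.
Start: joints at [-81.784, 17.928, 85.812, -0, 76.261, -12.8], TCP at [0.188, -0.49, 0.21] pointing down, gripper open.
Joint ranges: [-168.41, 168.41], [-55.51, 124.54], [10.69, 146.95], [-70.63, 250.63], [1, 178], [-165.06, 165.06]. Speed limits (degrees/s): [136.94, 136.94, 172.46, 180, 180, 180].

### API

Orientations are given as a 3x3 rotation matrix whose columns are the frame's x, y, z axes.
In Python, from workcell import ctrl gives the robot as it stands.
- The arm moves only by the tool jog_arm, never from a script. Its argument "increments" is a list of rows, each an object of numbers: "grip": the closure in counts, from 0 (fully open) to 255 (shut); "dx", "dy", "dz": the shift along the tool's x, y, z in cm; "spin": the turn about the tool's z in rad. A call has 1 to 20 rows; each row is the pose to reach, as a shift and turn from the pose commanded when the call began, along the tool's axes at that moment; what a row does not reach only later rows make up. A row lasts 1/8 s, in which the tool goes at most 62.5 mm and 10.7 degrees, less where a joint would pass 70% of its speed; a pose out of reach is approached as far as the arm can. A call with a gripper value outside its range is refused whole. The fingers move at their own pace and stop on an object; "force" is the grip in N (left out, the last holds). Time passes only in rows, so rows that repeat a pose let the fingers close. It gives the time, the measured TCP pose, the force, the opening and the grip force at its end, in the units of the state.
- ctrl.sense(): the state, without advancing time (a new reading comes with each control period).
- ctrl.camera(name): name is "scene" or "side" or "wrist"; returns (picture, depth): 480x640x3 uint8, red, green, blue; 480x640 float32, m along the optical axis (not along the pixel's ray), 0 where there is no reading.
- ctrl.camera_info(name): a dict with "mtx" (3x3 intrinsics, pixels), "D" ([k1, k2, p1, p2, k3] as OpenCV has them; the pictures are not rectified), "cam_to_world" (4x4, takes a point from camera to world coordinates). Camera axes: x right, y down, z forward; pixel columns grow to the right and rows downward; lengths in m; the calibration is good to about 2 mm. A picture is of the moment at which its call begins: read the wrist's pose just before it. camera_info takes no time and is no camera call; for the wrist camera it gives the pose at the moment of the call.
- ctrl.hand_in(): hands the job in; it is judged then, once.
Trained networks look in the newest picture that a camera, given by its name, has taken for a name from the list of things; names that differ only in an ending like _2 or _b are one class to them, and where a whole thing is asked for, a point or a joint stands for the part that bears it (a point fixed in the world has none). Each returns a list of dicts, best first, with "p" (0 to 1); they miss things now and then, are a little off and sometimes report something else, mostly with a low value. They report only what shows in the picture. A call takes as long as a camera call. They do not tell look-alikes from the thing itself.
- ctrl.recognise(thing, camera): "pixel" ([column, row] in pixels, amid what is visible of it).
The state is a dict: "time": time; "joint_positions": joint angles; "joint_vel": joint speeds; "tau": joint torques, N m; "tcp_pos": TCP position; "eef_rot": TCP orientation; "ft_force": force on the tool from outside, world axes, zero at the start; "wrist_torque": the same for the moment, N m; "grip_width": opening from 0.0 (shut) to 1.0 (fully open); "finger_force": force on a finger pad.
Only numpy, scipy, OpenCV 4.12 (cv2) and the standard library are available. Lean on these libraries where they do the work, as an engineer would, in place of code of your own. Each camera call takes 0.05 s, during which the arm holds its last target. There are 200 camera calls.

## Working session

There is one attempt and no reset: what is moved stays moved. The work goes in short steps, Python scripts to look and compute and a tool call to move; the robot and the scene stay as the last step left them, time stands still between calls to the robot, and variables do not carry over. Pictures are saved under pics/ and viewed, at most 10 in all, crops included, and the job is handed in when it is done.

Besides the shell and the picture viewer there is one more tool, called after ">>>" as a command line: name --argument value ..., lists and objects as JSON in quotes. jog_arm: Moves the arm, as the interface text tells. Its arguments: {"type":"object","properties":{"increments":{"type":"array"},"force":{"type":"number"}},"required":["increments"]}

```bash
mkdir -p pics; cat > h.py <<'E'
import numpy as np, cv2
from workcell import ctrl
def look(name,fn=None):
    info=ctrl.camera_info(name); im,d=ctrl.camera(name)
    if fn: cv2.imwrite('pics/'+fn,im[:,:,::-1])
    return im,d,info
def ray(info,px):
    p=cv2.undistortPoints(np.array([[px]],float),np.array(info['mtx']),np.array(info['D']))[0,0]
    T=np.array(info['cam_to_world']); return T[:3,3],T[:3,:3]@np.array([p[0],p[1],1]),T
def at_z(info,px,z):
    o,r,_=ray(info,px); return o+r*(z-o[2])/r[2]
def at_d(info,px,d):
    o,r,_=ray(info,px); c=d[int(px[1]),int(px[0])]; return o+r*c
E
python3 - <<'E'
from h import *
np.set_printoptions(precision=4,suppress=True)
ims=[]
for c in ['scene','side']:
    im,d,i=look(c,c+'0.png'); print(c,np.array(i['cam_to_world'])[:3,3])
    for t in ['flask_medium','flask_small','flask_large','pan_top','knob_top','zero_mark','needle_tip']:
        for r in ctrl.recognise(t,c)[:5]:
            print(t,np.round(r['pixel']),round(r['p'],2),at_d(i,r['pixel'],d))
print(ctrl.sense())
E
```

```text
scene [ 0.8701 -0.7539  0.8447]
flask_medium [384. 238.] 0.9 [0.7041 0.0023 0.0546]
flask_medium [318. 296.] 0.8 [ 0.6343 -0.1962  0.0568]
flask_medium [352. 275.] 0.7 [ 0.6772 -0.1216  0.054 ]
flask_medium [296. 329.] 0.61 [ 0.6099 -0.2505  0.004 ]
flask_medium [294. 379.] 0.61 [ 0.6517 -0.3517  0.0061]
flask_small [262. 358.] 0.66 [ 0.5773 -0.3344  0.004 ]
pan_top [333. 195.] 0.56 [0.5649 0.0581 0.0833]
knob_top [343. 155.] 0.77 [0.534  0.2021 0.0868]
zero_mark [344. 160.] 0.79 [0.5402 0.1955 0.0776]
needle_tip [352. 159.] 0.56 [0.552  0.2171 0.0686]
side [ 0.5222 -1.2551  0.9177]
flask_medium [357. 312.] 0.82 [ 0.6209 -0.2884  0.0503]
flask_medium [379. 240.] 0.82 [0.7051 0.0015 0.0441]
flask_medium [354. 290.] 0.81 [ 0.6211 -0.2039  0.0443]
flask_medium [369. 271.] 0.78 [ 0.6672 -0.1189  0.0361]
flask_medium [317. 202.] 0.6 [0.5453 0.2032 0.0514]
flask_small [344. 337.] 0.55 [ 0.586  -0.3604  0.0436]
flask_large [277. 351.] 0.87 [ 0.4433 -0.4111  0.0608]
pan_top [327. 224.] 0.76 [0.5683 0.0253 0.0861]
knob_top [313. 193.] 0.74 [0.5351 0.2014 0.0815]
zero_mark [316. 201.] 0.93 [0.5426 0.1929 0.061 ]
needle_tip [311. 200.] 0.41 [0.5282 0.1949 0.0621]
{'time': 0.8, 'joint_positions': array([-81.7838,  17.9291,  85.8115,   0.0024,  76.2613, -12.8008]), 'joint_vel': array([ 0.0342,  0.0299,  0.0089, -0.0162,  0.0017, -0.1281]), 'tau': array([  0.0013, -41.2136, -25.989 ,  -0.0002,   0.0004,  -0.    ]), 'tcp_pos': array([ 0.1883, -0.4901,  0.2103]), 'eef_rot': array([[ 0.9335,  0.3586,  0.    ],
       [ 0.3586, -0.9335,  0.    ],
       [ 0.    , -0.    , -1.    ]]), 'ft_force': array([0.0772, 0.6214, 0.5683]), 'wrist_torque': array([-0.0287, -0.0187, -0.0265]), 'finger_force': 0.0, 'grip_width': 0.9952962179919665}
```

```bash
python3 - <<'E'
import cv2
a=cv2.imread('pics/scene0.png')[130:430,210:450]; b=cv2.imread('pics/side0.png')[170:380,230:430]
a=cv2.resize(a,(480,600),interpolation=cv2.INTER_CUBIC); b=cv2.resize(b,(320,336),interpolation=cv2.INTER_CUBIC)
b=cv2.copyMakeBorder(b,0,264,0,0,cv2.BORDER_CONSTANT)
cv2.imwrite('pics/c0.png',cv2.hconcat([a,b]))
E
```

```text
(no output)
```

View pics/c0.png

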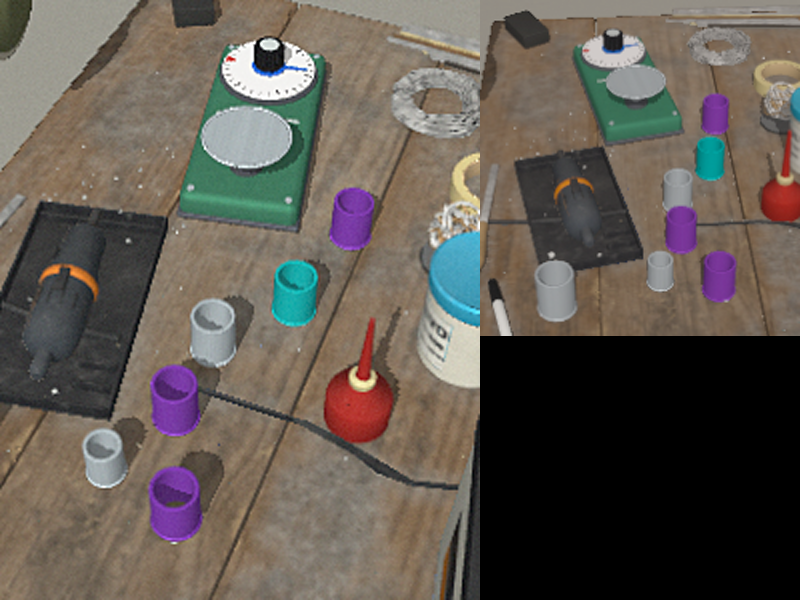

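Scene view: plain grey flasks at about (317,296), (262,358) and the biggest at side (277,351). The first is of middle size, so it is the medium one. The purple flasks at (384,238), (297,329), (297,380) and the turquoise one at (357,276) are look-alikes. The scale has its pan at (333,198) and dial at (344,160), red mark at left, needle pointing right.

```bash
cat >> h.py <<'E'
def cloud(d,info):
    v,u=np.nonzero(d>0); p=cv2.undistortPoints(np.stack([u,v],1).astype(float)[:,None],np.array(info['mtx']),np.array(info['D']))[:,0]
    z=d[v,u].astype(float); P=np.c_[p*z[:,None],z]; T=np.array(info['cam_to_world']); return P@T[:3,:3].T+T[:3,3],u,v
def circ(X):
    A=np.c_[2*X[:,:2],np.ones(len(X))]; s=np.linalg.lstsq(A,(X[:,:2]**2).sum(1),rcond=None)[0]
    return s[:2],np.sqrt(s[2]+s[:2]@s[:2])
E
python3 - <<'E'
from h import *
np.set_printoptions(precision=4,suppress=True)
for c in ['scene','side']:
    im,d,i=look(c); P,u,v=cloud(d,i); C=im[v,u].astype(int); hsv=cv2.cvtColor(im,cv2.COLOR_RGB2HSV)[v,u].astype(int)
    def near(x,y,r): return np.hypot(P[:,0]-x,P[:,1]-y)<r
    for n,(x,y),h in [('med',(.625,-.197),.056),('small',(.57,-.345),.046),('large',(.443,-.40),.066),('purp',(.61,-.275),.056),('turq',(.668,-.12),.056)]:
        m=near(x,y,.045)&(P[:,2]>h-.006)&(P[:,2]<h+.006); 
        if m.sum()>8: print(c,n,m.sum(),P[m].mean(0),circ(P[m]))
    for n,(x,y),z,r in [('pan',(.57,.045),.085,.07),('knob',(.534,.202),.087,.03)]:
        m=near(x,y,r)&(abs(P[:,2]-z)<.006); e=(P[m].min(0)+P[m].max(0))/2
        print(c,n,m.sum(),P[m].mean(0),e,P[m].max(0)-P[m].min(0))
    D=near(.534,.2,.08)
    red=D&((hsv[:,0]<8)|(hsv[:,0]>172))&(hsv[:,1]>120); blue=D&(hsv[:,0]>100)&(hsv[:,0]<130)&(hsv[:,1]>120)
    for n,m in (('red',red),('blue',blue)):
        q=np.array([at_z(i,(a,b),.055) for a,b in zip(u[m],v[m])]); print(c,n,len(q),q.mean(0) if len(q) else '')
        if n=='blue': print(q[:,:2].min(0),q[:,:2].max(0), q[np.argmax(np.hypot(*(q[:,:2]-[.534,.202]).T))])
    g=near(.55,.12,.25)&(hsv[:,0]>55)&(hsv[:,0]<85)&(hsv[:,1]>90)&(abs(P[:,2]-.041)<.006)
    print('green',g.sum(),cv2.minAreaRect((P[g][:,:2]*1000).astype(np.float32)))
    if c=='scene':
        m=(P[:,2]>.02)&(P[:,0]>.2)&(P[:,0]<.8)
E
```

```text
scene med 168 [ 0.6227 -0.1809  0.0545] (array([ 0.6228, -0.1804]), np.float64(0.019789974222542264))
scene small 162 [ 0.5861 -0.3461  0.0449] (array([ 0.5854, -0.3456]), np.float64(0.01570419318146685))
scene large 255 [ 0.442 -0.385  0.065] (array([ 0.4419, -0.3849]), np.float64(0.02378560927718952))
scene purp 200 [ 0.6196 -0.2664  0.0552] (array([ 0.62  , -0.2671]), np.float64(0.020005002154285335))
scene turq 157 [ 0.6805 -0.1019  0.0545] (array([ 0.6808, -0.1017]), np.float64(0.01969813762093346))
scene pan 1130 [0.569  0.0461 0.085 ] [0.569  0.0462 0.0852] [0.1015 0.1021 0.0109]
scene knob 128 [0.535  0.21   0.0865] [0.5347 0.2116 0.0865] [0.0372 0.0394 0.011 ]
scene red 8 [0.484 0.208 0.055]
scene blue 71 [0.54   0.2136 0.055 ]
[0.5037 0.1937] [0.5775 0.2706] [0.5237 0.2706 0.055 ]
green 1883 ((552.8461303710938, 125.86907958984375), (133.1580352783203, 284.2142028808594), 11.836068153381348)
side med 89 [ 0.6217 -0.1814  0.0532] (array([ 0.6206, -0.1813]), np.float64(0.02021011492783929))
side small 101 [ 0.5837 -0.3465  0.044 ] (array([ 0.5834, -0.3464]), np.float64(0.015860130330381684))
side large 158 [ 0.441  -0.3859  0.0639] (array([ 0.4401, -0.3856]), np.float64(0.023907117371636023))
side purp 102 [ 0.6193 -0.2696  0.0539] (array([ 0.6191, -0.268 ]), np.float64(0.01961325157115626))
side turq 74 [ 0.6796 -0.1057  0.0536] (array([ 0.6791, -0.1029]), np.float64(0.020033334665216063))
side pan 625 [0.5681 0.0459 0.0833] [0.5685 0.0467 0.0839] [0.0986 0.1048 0.0098]
side knob 70 [0.5324 0.2094 0.0849] [0.5327 0.2093 0.0857] [0.0326 0.0397 0.0094]
side red 3 [0.4829 0.2061 0.055 ]
side blue 30 [0.536  0.2045 0.055 ]
[0.5155 0.1959] [0.5635 0.2188] [0.5635 0.218  0.055 ]
green 965 ((560.07177734375, 76.52316284179688), (130.72933959960938, 382.85565185546875), 11.949832916259766)
```

>>> jog_arm --increments '[{"dx": 51.6,"dy": -13.3,"dz": 6,"spin": -0.873},{"dx": 51.6,"dy": -13.3,"dz": 6,"spin": -0.873},{"dx": 51.6,"dy": -13.3,"dz": 6,"spin": -0.873},{"dx": 51.6,"dy": -13.3,"dz": 6,"spin": -0.873},{"dx": 51.6,"dy": -13.3,"dz": 6,"spin": -0.873},{"dx": 51.6,"dy": -13.3,"dz": 6,"spin": -0.873},{"dx": 51.6,"dy": -13.3,"dz": 6,"spin": -0.873},{"dx": 51.6,"dy": -13.3,"dz": 6,"spin": -0.873},{"dx": 51.6,"dy": -13.3,"dz": 6,"spin": -0.873},{"dx": 51.6,"dy": -13.3,"dz": 6,"spin": -0.873},{"dx": 51.6,"dy": -13.3,"dz": 6,"spin": -0.873},{"dx": 51.6,"dy": -13.3,"dz": 6,"spin": -0.873}]'

```text
invalid input at $.increments[0]: expected keys grip, dx, dy, dz, spin
```

```bash
python3 - <<'E'
from h import *
np.set_printoptions(precision=4,suppress=True)
s=ctrl.sense(); print(s['time'],s['tcp_pos'],s['eef_rot'],s['joint_positions'])
im,d,i=look('wrist','w1.png'); P,u,v=cloud(d,i)
m=(np.hypot(P[:,0]-.622,P[:,1]+.181)<.035)&(abs(P[:,2]-.056)<.005); print(m.sum(),circ(P[m]),P[m].mean(0))
E
```

```text
0.9 [ 0.1883 -0.4901  0.2103] [[ 0.9335  0.3586 -0.    ]
 [ 0.3586 -0.9335  0.    ]
 [ 0.     -0.     -1.    ]] [-81.7841  17.928   85.8124  -0.0001  76.2601 -12.7989]
0 (array([0., 0.]), np.float64(0.0)) [nan nan nan]<stdin>:5: RuntimeWarning: Mean of empty slice.
  ret = um.true_divide(
```

View pics/w1.png

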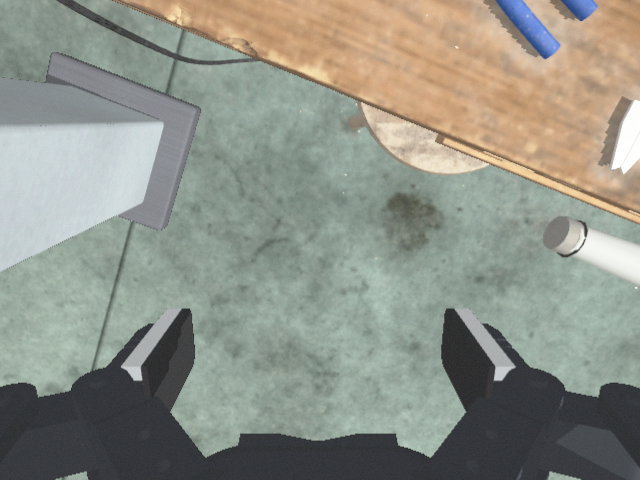

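The move was refused for lack of "grip". The picture shows the start view: the floor and the two fingers at (160,360) and (475,360).

>>> jog_arm --increments '[{"grip": 0,"dx": 51.6,"dy": -13.3,"dz": 6,"spin": -0.873},{"grip": 0,"dx": 51.6,"dy": -13.3,"dz": 6,"spin": -0.873},{"grip": 0,"dx": 51.6,"dy": -13.3,"dz": 6,"spin": -0.873},{"grip": 0,"dx": 51.6,"dy": -13.3,"dz": 6,"spin": -0.873},{"grip": 0,"dx": 51.6,"dy": -13.3,"dz": 6,"spin": -0.873},{"grip": 0,"dx": 51.6,"dy": -13.3,"dz": 6,"spin": -0.873},{"grip": 0,"dx": 51.6,"dy": -13.3,"dz": 6,"spin": -0.873},{"grip": 0,"dx": 51.6,"dy": -13.3,"dz": 6,"spin": -0.873},{"grip": 0,"dx": 51.6,"dy": -13.3,"dz": 6,"spin": -0.873},{"grip": 0,"dx": 51.6,"dy": -13.3,"dz": 6,"spin": -0.873},{"grip": 0,"dx": 51.6,"dy": -13.3,"dz": 6,"spin": -0.873},{"grip": 0,"dx": 51.6,"dy": -13.3,"dz": 6,"spin": -0.873}]'

```text
time: 2.45
tcp_pos: [0.6217, -0.1818, 0.1507]
eef_rot: [[0.326, 0.945, 0.0], [0.945, -0.326, -0.0], [-0.0, 0.0, -1.0]]
ft_force: [0.2, -0.1, 0.5]
grip_width: 1.001
finger_force: 0.0
```

```bash
python3 - <<'E'
from h import *
np.set_printoptions(precision=4,suppress=True)
s=ctrl.sense(); print(s['time'],s['tcp_pos'],s['eef_rot'],s['joint_positions'])
im,d,i=look('wrist','w2.png'); P,u,v=cloud(d,i)
m=(np.hypot(P[:,0]-.622,P[:,1]+.181)<.035)&(abs(P[:,2]-.056)<.005); print(m.sum(),circ(P[m]),P[m].mean(0))
E
```

```text
2.45 [ 0.6217 -0.1818  0.1507] [[ 0.3263  0.9453  0.0003]
 [ 0.9453 -0.3263 -0.0003]
 [-0.0001  0.0004 -1.    ]] [-26.6413  36.1636  67.0234  -0.0057  76.792   -7.5979]
1367 (array([ 0.6205, -0.1771]), np.float64(0.019666624278600275)) [ 0.6204 -0.1773  0.056 ]
```

View pics/w2.png

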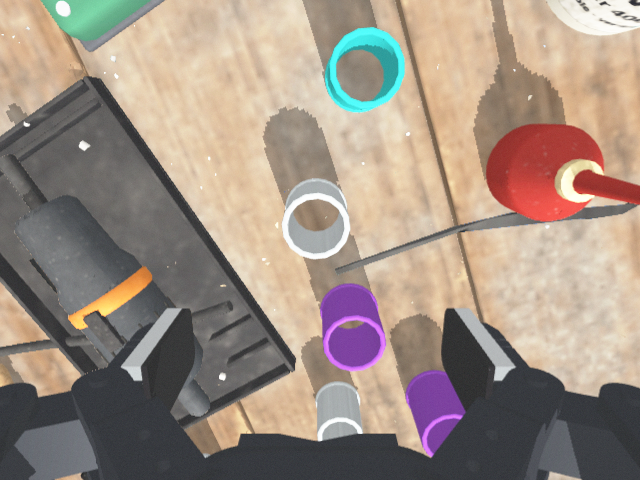

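The medium flask (plain grey) shows at (316,222), between turquoise (366,70) and purple (354,330). The fingers will straddle it clear of both.

>>> jog_arm --increments '[{"grip": 0,"dx": 0.2,"dy": -0.1,"dz": 5,"spin": 0},{"grip": 0,"dx": 0.2,"dy": -0.1,"dz": 10,"spin": 0},{"grip": 0,"dx": 0.2,"dy": -0.1,"dz": 13.2,"spin": 0},{"grip": 0,"dx": 0.2,"dy": -0.1,"dz": 13.2,"spin": 0},{"grip": 160,"dx": 0.2,"dy": -0.1,"dz": 13.2,"spin": 0},{"grip": 160,"dx": 0.2,"dy": -0.1,"dz": 13.2,"spin": 0},{"grip": 160,"dx": 0.2,"dy": -0.1,"dz": 13.2,"spin": 0},{"grip": 160,"dx": 0.2,"dy": -0.1,"dz": 13.2,"spin": 0},{"grip": 160,"dx": 0.2,"dy": -0.1,"dz": 13.2,"spin": 0},{"grip": 160,"dx": 0.2,"dy": -0.1,"dz": 13.2,"spin": 0}]' --force 40

```text
time: 3.75
tcp_pos: [0.6226, -0.179, 0.0202]
eef_rot: [[0.325, 0.946, 0.002], [0.946, -0.325, -0.001], [-0.0, 0.002, -1.0]]
ft_force: [-1.5, 0.8, 6.9]
grip_width: 0.493
finger_force: 40.0
```

>>> jog_arm --increments '[{"grip": 160,"dx": 0,"dy": 0,"dz": -3,"spin": 0},{"grip": 160,"dx": 0,"dy": 0,"dz": -8,"spin": 0},{"grip": 160,"dx": 0,"dy": 0,"dz": -13,"spin": 0},{"grip": 160,"dx": 2,"dy": -1.3,"dz": -15,"spin": 0},{"grip": 160,"dx": 6,"dy": -3.8,"dz": -15,"spin": 0},{"grip": 160,"dx": 10,"dy": -6.4,"dz": -15,"spin": 0},{"grip": 160,"dx": 14,"dy": -8.9,"dz": -15,"spin": 0},{"grip": 160,"dx": 17.5,"dy": -11.1,"dz": -15,"spin": 0},{"grip": 160,"dx": 19.5,"dy": -12.4,"dz": -15,"spin": 0},{"grip": 160,"dx": 19.5,"dy": -12.4,"dz": -15,"spin": 0},{"grip": 160,"dx": 19.5,"dy": -12.4,"dz": -15,"spin": 0}]'

```text
time: 5.12
tcp_pos: [0.5682, 0.0454, 0.1685]
eef_rot: [[0.325, 0.946, 0.0], [0.946, -0.325, -0.0], [-0.0, 0.0, -1.0]]
ft_force: [0.9, 0.0, -2.2]
grip_width: 0.49
finger_force: 41.7
```

```bash
python3 - <<'E'
from h import *
np.set_printoptions(precision=4,suppress=True)
s=ctrl.sense(); print(s['time'],s['tcp_pos'],s['eef_rot'][:,:2],s['joint_positions'],s['ft_force'],s['grip_width'])
im,d,i=look('wrist','w3.png'); P,u,v=cloud(d,i)
t=s['tcp_pos']
m=(np.hypot(P[:,0]-t[0],P[:,1]-t[1])<.032)&(P[:,2]>t[2]-.03)&(P[:,2]<t[2]+.06); print('flask',m.sum(),P[m].mean(0),P[m].max(0),P[m].min(0))
im,d,i=look('scene'); P,u,v=cloud(d,i)
m=(np.hypot(P[:,0]-t[0],P[:,1]-t[1])<.04)&(P[:,2]>.12)&(P[:,2]<t[2]+.005);print('sc',m.sum(),P[m].min(0),P[m].max(0))
E
```

```text
5.125 [0.5682 0.0454 0.1685] [[ 0.3253  0.9456]
 [ 0.9456 -0.3253]
 [-0.0002  0.0004]] [-7.1958 25.4885 81.3814 -0.0161 73.1073 11.7947] [ 0.86    0.0378 -2.2484] 0.48987511352657914
flask 18963 [0.5678 0.047  0.1935] [0.6    0.0702 0.2285] [0.5403 0.0244 0.1489]
sc 194 [0.5457 0.0204 0.1475] [0.5911 0.0531 0.1734]
```

View pics/w3.png

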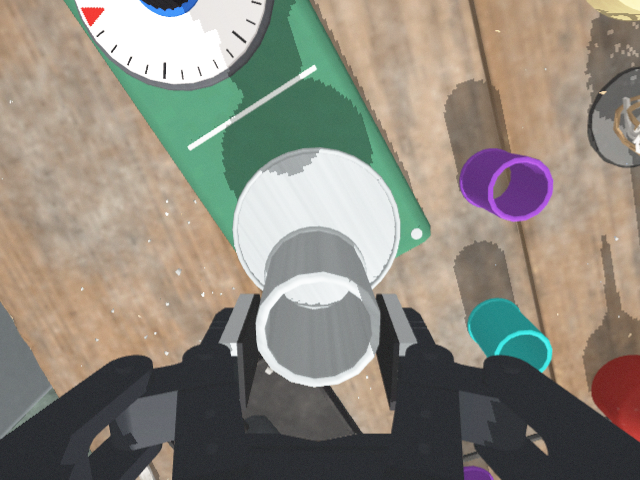

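Flask held upright over the pan: rim centre (318,328), pan centre (316,230) below it. The bottom is about 20 mm below the TCP. Lowering gently.

>>> jog_arm --increments '[{"grip": 160,"dx": 0,"dy": -0.05,"dz": 2.5,"spin": 0},{"grip": 160,"dx": 0,"dy": -0.05,"dz": 4.5,"spin": 0},{"grip": 160,"dx": 0,"dy": -0.05,"dz": 5.7,"spin": 0},{"grip": 160,"dx": 0,"dy": -0.05,"dz": 6.2,"spin": 0},{"grip": 160,"dx": 0,"dy": -0.05,"dz": 6.5,"spin": 0},{"grip": 160,"dx": 0,"dy": -0.05,"dz": 6.8,"spin": 0},{"grip": 160,"dx": 0,"dy": -0.05,"dz": 7.1,"spin": 0},{"grip": 160,"dx": 0,"dy": -0.05,"dz": 7.3,"spin": 0},{"grip": 160,"dx": 0,"dy": -0.05,"dz": 7.3,"spin": 0},{"grip": 160,"dx": 0,"dy": -0.05,"dz": 7.3,"spin": 0}]'

```text
time: 6.48
tcp_pos: [0.5679, 0.0462, 0.0956]
eef_rot: [[0.325, 0.946, 0.001], [0.946, -0.325, -0.0], [0.0, 0.001, -1.0]]
ft_force: [1.4, -0.6, 0.2]
grip_width: 0.489
finger_force: 41.9
```

```bash
python3 - <<'E'
from h import *
np.set_printoptions(precision=4,suppress=True)
s=ctrl.sense(); print(s['time'],s['tcp_pos'],s['ft_force'],s['grip_width'])
for c in ['scene','side']:
    im,d,i=look(c); P,u,v=cloud(d,i)
    r=np.hypot(P[:,0]-.569,P[:,1]-.046); m=(r>.03)&(r<.048)&(P[:,2]>.05)&(P[:,2]<.095); print(c,m.sum(),np.median(P[m,2]))
E
```

```text
6.475 [0.5679 0.0462 0.0956] [ 1.3903 -0.5718  0.2213] 0.4888424427175363
scene 464 0.07512060166940315
side 263 0.07359919369044488
```

>>> jog_arm --increments '[{"grip": 125,"dx": 0,"dy": 0,"dz": 0,"spin": 0},{"grip": 115,"dx": 0,"dy": 0,"dz": 0,"spin": 0},{"grip": 90,"dx": 0,"dy": 0,"dz": 0,"spin": 0},{"grip": 50,"dx": 0,"dy": 0,"dz": 0,"spin": 0},{"grip": 20,"dx": 0,"dy": 0,"dz": 0,"spin": 0},{"grip": 0,"dx": 0,"dy": 0,"dz": 0,"spin": 0},{"grip": 0,"dx": 0,"dy": 0,"dz": 0,"spin": 0},{"grip": 0,"dx": 0,"dy": 0,"dz": -3,"spin": 0},{"grip": 0,"dx": 0,"dy": 0,"dz": -8,"spin": 0},{"grip": 0,"dx": 0,"dy": 0,"dz": -12,"spin": 0},{"grip": 0,"dx": 0,"dy": 0,"dz": -14,"spin": 0},{"grip": 0,"dx": 0,"dy": 0,"dz": -14,"spin": 0}]'

```text
time: 8.07
tcp_pos: [0.5681, 0.0462, 0.2364]
eef_rot: [[0.325, 0.946, 0.003], [0.946, -0.325, -0.0], [0.001, 0.003, -1.0]]
ft_force: [-0.2, -0.1, -0.2]
grip_width: 1.0
finger_force: 0.0
```

```bash
python3 - <<'E'
from h import *
np.set_printoptions(precision=4,suppress=True)
s=ctrl.sense(); print(s['time'],s['tcp_pos'],s['joint_positions'])
im,d,i=look('wrist','w4.png'); P,u,v=cloud(d,i); hsv=cv2.cvtColor(im,cv2.COLOR_RGB2HSV)[v,u].astype(int)
m=(np.hypot(P[:,0]-.569,P[:,1]-.046)<.035)&(P[:,2]>.12)&(P[:,2]<.14); print('flask',m.sum(),circ(P[m]),P[m].mean(0))
K=np.array([.534,.2105])
D=np.hypot(*(P[:,:2]-K).T)<.07
for n,m in (('red',D&((hsv[:,0]<8)|(hsv[:,0]>172))&(hsv[:,1]>120)),('blue',D&(hsv[:,0]>100)&(hsv[:,0]<130)&(hsv[:,1]>120))):
    if m.sum()==0: print(n,0); continue
    q=np.array([at_z(i,(a,b),.055)[:2] for a,b in zip(u[m],v[m])])-K; print(n,len(q),q.mean(0),np.degrees(np.arctan2(*q.mean(0)[::-1])),np.hypot(*q.T).max())
E
```

```text
8.075 [0.5681 0.0462 0.2364] [-7.1287 22.6329 75.3276  0.0016 81.8805 11.8358]
flask 1482 (array([0.5659, 0.0481]), np.float64(0.019633639371822234)) [0.5656 0.0472 0.1295]
red 138 [-0.0526  0.0008] 179.14618144058764 0.05727266729812936
blue 574 [ 0.0056 -0.0137] -67.70729786711594 0.04326353536261215
```

View pics/w4.png

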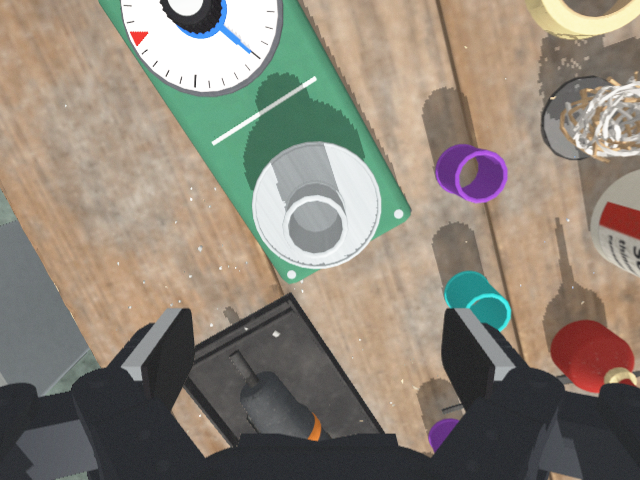

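The flask stands on the pan at (316,228), let go. The dial is at (195,5), red mark at (138,38) and needle tip near (255,55).

>>> jog_arm --increments '[{"grip": 0,"dx": 5,"dy": -3,"dz": 0,"spin": 0.18},{"grip": 0,"dx": 10,"dy": -6,"dz": 0,"spin": 0.36},{"grip": 0,"dx": 14.5,"dy": -8.6,"dz": 3,"spin": 0.54},{"grip": 0,"dx": 14.5,"dy": -8.6,"dz": 6,"spin": 0.72},{"grip": 0,"dx": 14.5,"dy": -8.6,"dz": 7,"spin": 0.9},{"grip": 0,"dx": 14.5,"dy": -8.6,"dz": 7,"spin": 1.1},{"grip": 0,"dx": 14.5,"dy": -8.6,"dz": 7,"spin": 1.1},{"grip": 0,"dx": 14.5,"dy": -8.6,"dz": 7,"spin": 1.1}]'

```text
time: 9.12
tcp_pos: [0.5332, 0.2112, 0.1647]
eef_rot: [[0.99, 0.143, -0.001], [0.143, -0.99, -0.0], [-0.001, -0.0, -1.0]]
ft_force: [-0.1, -0.3, 0.3]
grip_width: 0.999
finger_force: 0.0
```

```bash
cat > dial.py <<'E'
from h import *
np.set_printoptions(precision=4,suppress=True)
K=np.array([.5338,.2105])
def dial(c,fn=None):
    im,d,i=look(c,fn); P,u,v=cloud(d,i); hsv=cv2.cvtColor(im,cv2.COLOR_RGB2HSV)[v,u].astype(int)
    D=(np.hypot(*(P[:,:2]-K).T)<.07)&(P[:,2]<.075)
    for n,z,m in (('red',.0525,D&((hsv[:,0]<8)|(hsv[:,0]>172))&(hsv[:,1]>120)),('blue',.055,D&(hsv[:,0]>100)&(hsv[:,0]<130)&(hsv[:,1]>120))):
        if m.sum()<3: print(c,n,m.sum()); continue
        q=np.array([at_z(i,(a,b),z)[:2] for a,b in zip(u[m],v[m])])-K
        r=np.hypot(*q.T)
        if n=='blue': q=q[r>.03]; r=r[r>.03]
        if len(q): print(c,n,len(q),'angle %.1f'%np.degrees(np.arctan2(*q.mean(0)[::-1])),'r',r.mean(),r.max())
    return im,d,i,P
E
python3 - <<'E'
from dial import *
s=ctrl.sense(); print(s['time'],s['tcp_pos'],s['eef_rot'][:,:2],s['joint_positions'])
for c in ['wrist','scene','side']:
    im,d,i,P=dial(c,'d_'+c+'.png')
    m=(np.hypot(*(P[:,:2]-K).T)<.03)&(abs(P[:,2]-.087)<.004)
    if m.sum()>20: print('knob',m.sum(),(P[m].min(0)+P[m].max(0))/2,P[m].max(0)-P[m].min(0))
E
```

```text
9.125 [0.5332 0.2112 0.1647] [[ 0.9898  0.1426]
 [ 0.1426 -0.9898]
 [-0.0009 -0.    ]] [ 9.9081 26.1435 80.9729  0.0028 72.9342 91.7117]
wrist red 133 angle 178.5 r 0.053079997676009696 0.05779256377749745
wrist blue 97 angle -57.5 r 0.03627008293560815 0.04364763985476445
knob 2781 [0.5323 0.2145 0.0868] [0.0373 0.0368 0.0076]
scene red 8 angle 176.7 r 0.04729494616767098 0.055021196733442426
scene blue 6 angle -55.7 r 0.03720230859557778 0.04388569189119711
knob 118 [0.5341 0.2142 0.087 ] [0.037  0.0394 0.0079]
side red 3 angle -179.9 r 0.05100930841116611 0.053982904393542766
side blue 1 angle -57.9 r 0.03120547448494284 0.03120547448494284
knob 58 [0.5328 0.2105 0.0865] [0.0326 0.0385 0.0067]
```

View pics/d_wrist.png

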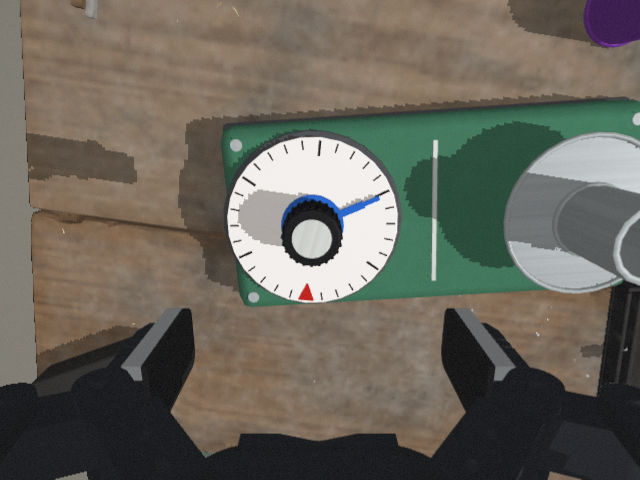

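Wrist view: dial centre (313,217), red mark (306,292), needle tip (378,198). That calls for about 115° counterclockwise plus the free play. Gripping the knob.

>>> jog_arm --increments '[{"grip": 0,"dx": 0,"dy": -0.2,"dz": 4,"spin": 0},{"grip": 0,"dx": 0,"dy": -0.2,"dz": 8,"spin": 0},{"grip": 0,"dx": 0,"dy": -0.2,"dz": 10.5,"spin": 0},{"grip": 0,"dx": 0,"dy": -0.2,"dz": 10.5,"spin": 0},{"grip": 190,"dx": 0,"dy": -0.2,"dz": 10.5,"spin": 0},{"grip": 190,"dx": 0,"dy": -0.2,"dz": 10.5,"spin": 0},{"grip": 190,"dx": 0,"dy": -0.2,"dz": 10.5,"spin": 0},{"grip": 190,"dx": 0,"dy": -0.2,"dz": 10.5,"spin": 0},{"grip": 190,"dx": 0,"dy": -0.2,"dz": 10.5,"spin": 0},{"grip": 190,"dx": 0,"dy": -0.2,"dz": 10.5,"spin": 0},{"grip": 190,"dx": 0,"dy": -0.2,"dz": 10.5,"spin": 0}]' --force 30

```text
time: 10.65
tcp_pos: [0.5335, 0.2148, 0.0619]
eef_rot: [[0.99, 0.139, 0.002], [0.139, -0.99, 0.003], [0.003, -0.002, -1.0]]
ft_force: [-3.1, 6.7, 6.3]
grip_width: 0.393
finger_force: 29.1
```

```bash
python3 - <<'E'
from h import *
# plate centre from saved high view
from dial import K
import json
im=cv2.imread('pics/d_wrist.png'); h=cv2.cvtColor(im,cv2.COLOR_BGR2HSV)
m=((h[:,:,1]<40)&(h[:,:,2]>90)).astype(np.uint8); m[:, :215]=0; m[:,410:]=0; m[:120]=0; m[310:]=0
c=max(cv2.findContours(m,cv2.RETR_EXTERNAL,cv2.CHAIN_APPROX_NONE)[0],key=cv2.contourArea)
e=cv2.fitEllipse(cv2.convexHull(c)); print(e)
hs=h.astype(int)
for n,mm in (('red',((hs[:,:,0]<8)|(hs[:,:,0]>172))&(hs[:,:,1]>120)),('blue',(hs[:,:,0]>100)&(hs[:,:,0]<130)&(hs[:,:,1]>120))):
    y,x=np.nonzero(mm); k=(abs(x-313)<90)&(abs(y-217)<90); y,x=y[k],x[k]
    if n=='blue': k=np.hypot(x-313,y-217)>40; y,x=y[k],x[k]
    dx,dy=x.mean()-e[0][0],y.mean()-e[0][1]; print(n,x.mean(),y.mean(),np.degrees(np.arctan2(-dy,dx)),np.hypot(dx,dy))
s=ctrl.sense(); print(s['tcp_pos'],s['ft_force'],s['wrist_torque'],s['joint_positions'])
E
```

```text
((313.5374755859375, 219.0576171875), (167.3592529296875, 174.28334045410156), 84.64085388183594)
red 305.8721804511278 293.62406015037595 -95.86928569238783 74.9593967801207
blue 363.7548387096774 203.47096774193548 17.243489347450534 52.58067325586912
[0.5335 0.2148 0.0619] [-3.1413  6.6501  6.3207] [ 1.2868  0.4077 -0.0078] [10.1982 32.749  87.2052  0.1571 59.8918 92.1027]
```

>>> jog_arm --increments '[{"grip": 190,"dx": 0,"dy": -0.2,"dz": 0,"spin": 0},{"grip": 190,"dx": 0,"dy": -0.2,"dz": 0,"spin": -0.16},{"grip": 190,"dx": 0,"dy": -0.2,"dz": 0,"spin": -0.32},{"grip": 190,"dx": 0,"dy": -0.2,"dz": 0,"spin": -0.48},{"grip": 190,"dx": 0,"dy": -0.2,"dz": 0,"spin": -0.64},{"grip": 190,"dx": 0,"dy": -0.2,"dz": 0,"spin": -0.8},{"grip": 190,"dx": 0,"dy": -0.2,"dz": 0,"spin": -0.96},{"grip": 190,"dx": 0,"dy": -0.2,"dz": 0,"spin": -1.12},{"grip": 190,"dx": 0,"dy": -0.2,"dz": 0,"spin": -1.28},{"grip": 190,"dx": 0,"dy": -0.2,"dz": 0,"spin": -1.44},{"grip": 190,"dx": 0,"dy": -0.2,"dz": 0,"spin": -1.6},{"grip": 190,"dx": 0,"dy": -0.2,"dz": 0,"spin": -1.76},{"grip": 190,"dx": 0,"dy": -0.2,"dz": 0,"spin": -1.92},{"grip": 190,"dx": 0,"dy": -0.2,"dz": 0,"spin": -1.92},{"grip": 190,"dx": 0,"dy": -0.2,"dz": 0,"spin": -1.92}]'

```text
time: 12.52
tcp_pos: [0.5336, 0.215, 0.0618]
eef_rot: [[-0.47, 0.883, 0.002], [0.883, 0.47, -0.0], [-0.001, 0.002, -1.0]]
ft_force: [-0.9, -3.6, 7.0]
grip_width: 0.393
finger_force: 29.3
```

```bash
sed -i 's/^K=.*/K=np.array([.5335,.2145])/' dial.py; python3 - <<'E'
from dial import *
s=ctrl.sense(); print(s['time'],s['tcp_pos'],s['eef_rot'][:,:2],s['ft_force'],s['wrist_torque'],s['joint_positions'])
for c in ['wrist','scene','side']: dial(c,'t_'+c+'.png')
a=cv2.imread('pics/t_wrist.png'); b=cv2.resize(cv2.imread('pics/t_scene.png')[130:190,300:390],(360,240),interpolation=cv2.INTER_CUBIC)
b=cv2.copyMakeBorder(b,0,120,0,0,cv2.BORDER_CONSTANT); a=cv2.resize(a,(440,330)); a=cv2.copyMakeBorder(a,0,30,0,0,cv2.BORDER_CONSTANT)
cv2.imwrite('pics/t.png',cv2.hconcat([a,b]))
E
```

```text
12.525 [0.5336 0.215  0.0618] [[-0.47    0.8827]
 [ 0.8827  0.47  ]
 [-0.0014  0.002 ]] [-0.9382 -3.579   7.0245] [-0.4032  0.2945 -0.0244] [ 10.304   32.8015  87.1209  -0.0466  59.944  -17.7065]
wrist red 203 angle -88.6 r 0.050420480830183606 0.05592592418607533
wrist blue 124 angle -59.9 r 0.04216140006132263 0.04783388370958328
scene red 9 angle -87.1 r 0.047993568105512086 0.056373868682389784
scene blue 8 angle -58.5 r 0.03842962091125947 0.047385002731411656
side red 2
side blue 1 angle -61.0 r 0.03480306800731395 0.03480306800731395
```

View pics/t.png

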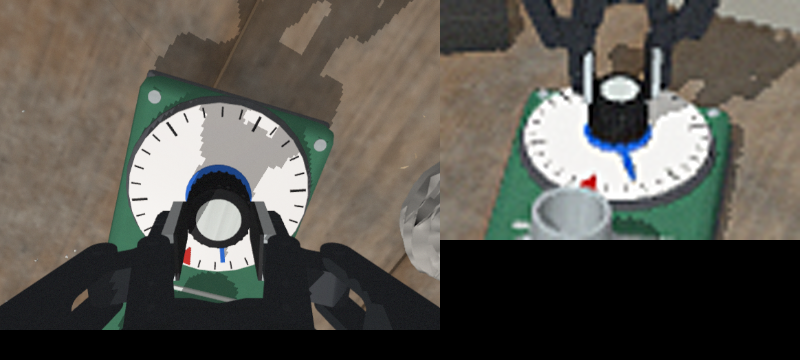

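The red mark, at (187,257) in the left panel, is about 28° short of the needle at (222,255). Turning on, in the same direction.

>>> jog_arm --increments '[{"grip": 190,"dx": 0,"dy": 0,"dz": 0,"spin": -0.12},{"grip": 190,"dx": 0,"dy": 0,"dz": 0,"spin": -0.24},{"grip": 190,"dx": 0,"dy": 0,"dz": 0,"spin": -0.36},{"grip": 190,"dx": 0,"dy": 0,"dz": 0,"spin": -0.45},{"grip": 190,"dx": 0,"dy": 0,"dz": 0,"spin": -0.49},{"grip": 190,"dx": 0,"dy": 0,"dz": 0,"spin": -0.49},{"grip": 190,"dx": 0,"dy": 0,"dz": 0,"spin": -0.49}]'

```text
time: 13.55
tcp_pos: [0.5337, 0.215, 0.0619]
eef_rot: [[-0.83, 0.558, 0.003], [0.558, 0.83, -0.0], [-0.002, 0.001, -1.0]]
ft_force: [-0.7, -2.0, 7.0]
grip_width: 0.392
finger_force: 29.3
```

```bash
python3 - <<'E'
from dial import *
s=ctrl.sense(); print(s['time'],s['eef_rot'][:,0],s['ft_force'])
for c in ['wrist','scene','side']: dial(c,'u_'+c+'.png')
cv2.imwrite('pics/u.png',cv2.hconcat([cv2.resize(cv2.imread('pics/u_wrist.png')[250:450,200:440],(480,400)),cv2.resize(cv2.imread('pics/u_scene.png')[130:205,300:360],(320,400),interpolation=cv2.INTER_CUBIC)]))
E
```

```text
13.55 [-0.83    0.5577 -0.0023] [-0.675  -1.977   7.0146]
wrist red 148 angle -60.7 r 0.05012181218493768 0.05534330704364792
wrist blue 187 angle -59.9 r 0.04055796795535684 0.04772816521630356
scene red 5 angle -61.6 r 0.05005019642668177 0.0519206945095363
scene blue 8 angle -58.5 r 0.03842962091125947 0.047385002731411656
side red 0
side blue 1 angle -61.0 r 0.03480306800731395 0.03480306800731395
```

View pics/u.png

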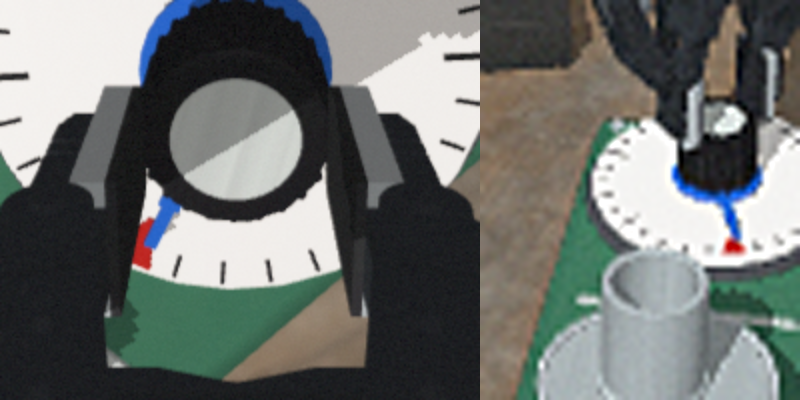

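The red mark lies under the needle's tip, at (145,250) in the left panel and (734,245) in the right. Releasing and lifting.

>>> jog_arm --increments '[{"grip": 120,"dx": 0,"dy": 0,"dz": 0,"spin": -0.49},{"grip": 60,"dx": 0,"dy": 0,"dz": 0,"spin": 0},{"grip": 0,"dx": 0,"dy": 0,"dz": 0,"spin": 0},{"grip": 0,"dx": 0,"dy": 0,"dz": 0,"spin": 0},{"grip": 0,"dx": 0,"dy": 0,"dz": 0,"spin": 0},{"grip": 0,"dx": 0,"dy": 0,"dz": -4,"spin": 0},{"grip": 0,"dx": 0,"dy": 0,"dz": -9,"spin": 0},{"grip": 0,"dx": 0,"dy": 0,"dz": -14,"spin": 0},{"grip": 0,"dx": 0,"dy": 0,"dz": -14,"spin": 0},{"grip": 0,"dx": 0,"dy": 0,"dz": -14,"spin": 0}]'

```text
time: 14.95
tcp_pos: [0.5324, 0.2152, 0.1995]
eef_rot: [[-0.83, 0.557, -0.001], [0.557, 0.83, -0.0], [0.001, -0.001, -1.0]]
ft_force: [0.5, 0.4, -1.2]
grip_width: 0.997
finger_force: 0.0
```

```bash
python3 - <<'E'
from dial import *
s=ctrl.sense(); print(s['time'],s['tcp_pos'],s['eef_rot'][:,0],s['ft_force'])
for c in ['wrist','scene']: 
    im,d,i,P=dial(c,'v_'+c+'.png')
    m=(np.hypot(P[:,0]-.568,P[:,1]-.047)<.035)&(P[:,2]>.12)&(P[:,2]<.14); print('flask',m.sum(),circ(P[m]))
cv2.imwrite('pics/v.png',cv2.hconcat([cv2.imread('pics/v_wrist.png')[60:460,110:530],cv2.resize(cv2.imread('pics/v_scene.png')[130:210,300:376],(380,400),interpolation=cv2.INTER_CUBIC)]))
E
```

```text
14.95 [0.5324 0.2152 0.1995] [-0.8303  0.5573  0.0009] [ 0.4765  0.4023 -1.2341]
wrist red 94 angle -62.4 r 0.05081271838934762 0.05467855360234591
wrist blue 89 angle -60.4 r 0.03718019276839441 0.04691745316166876
flask 23 (array([0.5767, 0.0665]), np.float64(0.002122044437375774))
scene red 9 angle -57.1 r 0.041317842235646794 0.052356526858911664
scene blue 8 angle -58.5 r 0.03842962091125947 0.047385002731411656
flask 190 (array([0.5679, 0.0443]), np.float64(0.019992430402275833))
```

View pics/v.png

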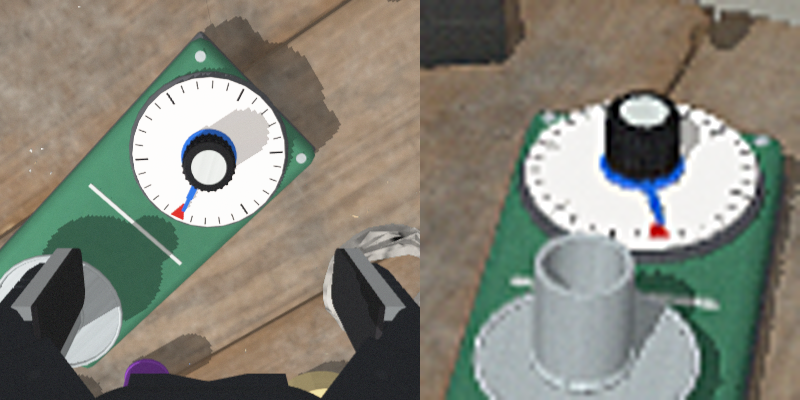

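The red mark (178,212) lies on the needle's line at its tip, and the flask stands upright in the middle of the pan.

```bash
python3 -c "
from workcell import ctrl; print(ctrl.hand_in())"
```

```text
the job is handed in; nothing more can be done
None
```

I handed the job in at about 15 s: the medium flask stands let go on the pan, about 2 mm from its middle, and the red zero mark lies about 2° (some 2 mm) from the needle's tip; the judge's verdict was not shown.

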